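# Lift the blue glaze test piece with the tongs

### The job

The glaze on the test pieces is not to be touched with the gripper: pick up the sprung tongs, close their jaws on the blue test piece on the drying board, and lift it upright at least 10 cm clear of the board. Leave the white and the green piece standing where they are. Finish while still holding the tongs with the blue piece in their jaws: do not put anything down.

Things in the scene. Friction and masses are not known exactly. Their poses are not given: they have to be found in the camera images.
- tongs: Sprung steel tongs lying on their side on the table, so the arms close level with it; 245 mm long, 18 mm tall, 100 g, balancing near tongs_grip. Origin under the pivot at the loop end; x along the middle line from pivot to jaws while open, z up. The frame is fixed to the left (+y) arm; the right is hinged to it. Pinched across both blue pads, the arms close evenly about the middle of the fingers.
- tongs_grip (a point): Point midway between the two blue grip pads of the open tongs, 97 mm ahead of the pivot, 11 mm above the underside. The pads are 50 mm long along x and 22 mm tall; over their outsides they measure 57 mm across (along y) when the tongs are open and 38 mm when closed on a test piece.
- tongs_jaws (a point): Point midway between the black rubber jaws of the open tongs, 93 mm ahead of tongs_grip, 9 mm above the underside. The jaws are 18 mm tall, 25 mm long along x and shallow V shaped: they centre a round piece up to about 8 mm off along x. Open, the clear gap is about 60 mm, 84 mm over the outsides. The arms end 18 mm beyond this point.
- tongs_arm (a joint): Angle by which the arms have closed, rad: 0 open (the spring returns it), about 0.20 closed on a 28 mm test piece, 0.27 at the stop. Per rad the jaw gap shrinks by 0.19 m and the width over the blue pads by 0.097 m. The spring pushes back with about 2.4 N at the blue pads when open, 5.5 N at 0.20 rad.
- board: Plywood drying board, 100 mm (x) by 360 mm (y), its top 18 mm above the table, fixed. Origin at the table under its centre, x away from the robot, z up. Three test pieces stand on it in a row along y, about 115 mm apart, in any order.
- piece_blue: Glaze test piece with blue glaze: a small upright fired-clay tumbler, round, 28 mm across and 46 mm tall, about 35 g, bare brown clay at the foot. This is the one to lift. Origin at the centre of its underside, z up.
- piece_white: Glaze test piece with white glaze: a small upright fired-clay tumbler, round, 28 mm across and 46 mm tall, about 35 g, bare brown clay at the foot. To be left standing. Origin at the centre of its underside, z up.
- piece_green: Glaze test piece with green glaze: a small upright fired-clay tumbler, round, 28 mm across and 46 mm tall, about 35 g, bare brown clay at the foot. To be left standing. Origin at the centre of its underside, z up.
Mind the look-alikes: they are no part of the job. There is more than one size of the piece_white; the job needs the largest.

How it is judged (in metres and radians):
On the way:
1. the tongs are held off the table in the fingers, open, with the blue piece still on the board (height (world z) of tongs above 0.008 m and contact force between the fingers and tongs above 0.5 N and value of joint tongs_arm below 0.17 rad and z of piece_blue in the frame of board below 0.03 m), for 0.2 s.
At the end, for the whole second after the job is handed in: Fingers hold the tongs (over 2 N, 6 cm up), jaws closed on the blue piece (over 1 N, 0.15 to 0.25 rad), its underside over 8.2 cm above the board's top, upright within 0.35 rad, still, untouched by gripper and arm; white and green pieces upright within 20 mm of their starts (z of piece_blue in the frame of board above 0.1 m and angle between piece_blue's own z axis and vertical below 0.35 rad and contact force between tongs and piece_blue above 1 N and value of joint tongs_arm between 0.15 and 0.25 rad and contact force between the fingers and tongs above 2 N and contact force between each of the arm, the fingers and piece_blue below 0.1 N and linear speed of piece_blue below 0.03 m/s and height (world z) of tongs above 0.06 m and angle between each of piece_white, piece_green's own z axis and vertical below 0.2 rad and distance of each of piece_white, piece_green from where it was at the start of the episode below 0.02 m); the arm keeps its last pose, push and grip.
It fails at once if the gripper or arm touches a test piece (contact force between any of the fingers, the arm and piece_blue above 0.5 N or contact force between any of the fingers, the arm and piece_white above 0.5 N or contact force between any of the fingers, the arm and piece_green above 0.5 N).
It fails at once if the white or green piece is knocked over or pushed away (distance of any of piece_white, piece_green from where it was at the start of the episode above 0.025 m or angle between any of piece_white, piece_green's own z axis and vertical above 0.35 rad).
It also fails if it takes over 45 s, if anything falls off the work surface, if the arm or the gripper's body presses on something with over 40 N, if the wrist force passes 120 N, or if a joint passes its speed limit or range.

### The arm

A 6-joint arm with a two-finger parallel gripper is mounted at the origin on a cart in front of the work surface, level with it; the furniture and walls round the work are solid. World frame = base frame: x ahead of the robot, y to its left, z up, the work surface at z = 0. Lengths are in m, angles in degrees, forces in N, time in s.
With the tool pointing down it reaches from about 0.35 to 0.875 m from the base axis. Payload 4.2 kg.
Tool frame: the origin (TCP) lies at the very end of the fingers, on their centre line; the grasp point (between the pads) lies 19 mm behind it; z points along the fingers, y is the line along which they close (so a half turn about z gives the same grasp; the last joint's range is limited). The gripper opens to 87 mm and grips with 3 to 60 N. Pads are 19 mm wide; open, the fingers measure 117 mm over their backs; the gripper's body (75 mm by 190 mm) begins 51 mm behind the grasp point.
Start: joints at [88.843, 22.042, 0.453, 0, -68.411, -14.817], TCP at [0.172, 0.601, 0.192] pointing down, gripper open.
Joint ranges: [-179.83, 179.83], [-69.29, 118.12], [-61.27, 80.66], [-181.25, 117.63], [-171.15, -9.14], [-177.46, 177.46]. Speed limits (degrees/s): [159.86, 159.86, 180, 180, 180, 180].

### API

Orientations are given as a 3x3 rotation matrix whose columns are the frame's x, y, z axes.
In Python, from station import * gives the robot as it stands.
- The arm moves only by the shell command python3 -m pendant 'ROWS'. ROWS is JSON, a list of rows, each an object of numbers: "x", "y", "z": the shift along the world's x, y, z normalised to -1 to 1, where 1 is 250 mm; "rx", "ry", "rz": the turn, a rotation vector about the world's x, y, z normalised to -1 to 1, where 1 is 180 degrees; "claw": the opening, from 0 (shut) to 1 (fully open). A call has exactly 8 rows; each row is the pose to reach, as a shift and turn from the pose commanded when the call began, turning the shorter way round; what a row does not reach only later rows make up. A row lasts 1/8 s, in which the tool goes at most 62.5 mm and 10.7 degrees, less where a joint would pass 70% of its speed; a pose out of reach is approached as far as the arm can. A call with a number of a shift or a turn outside -1 to 1 is refused whole. A call with a gripper value outside its range is refused whole. The fingers move at their own pace and stop on an object; the grip force is fixed at half the most. Time passes only in rows, so rows that repeat a pose let the fingers close, or fill a call up. It gives the time, the measured TCP pose, the force, the opening and the grip force at its end, in the units of the state.
- sense(): the state, without advancing time (a new reading comes with each control period).
- capture(name): name is "side" or "top"; returns a dict with "color" (480x640x3 uint8, red, green, blue), "mtx" (3x3 intrinsics, pixels), "k1" (the pictures are not rectified: a ray, as slopes to the right and down, at radius r is drawn at 1 + k1 r^2 times it, then the intrinsics apply), "world_to_cam" (4x4, takes a point from world to camera coordinates). Camera axes: x right, y up, looking along -z (the intrinsics and any distortion apply to the point x, -y, -z); pixel columns grow to the right and rows downward; lengths in m; the calibration is good to about 2 mm. A picture is of the moment at which its call begins. There is no depth.
- finish_job(): hands the job in; it is judged then, once.
Trained networks look in a picture, given as the dict that the camera call returned (one of the last four; its "shot" number tells which), for a name from the list of things; names that differ only in an ending like _2 or _b are one class to them, and where a whole thing is asked for, a point or a joint stands for the part that bears it (a point fixed in the world has none). Each returns a list of dicts, best first, with "conf" (0 to 1); they miss things now and then, are a little off and sometimes report something else, mostly with a low value. They report only what shows in the picture. A call takes as long as a camera call. They do not tell look-alikes from the thing itself.
- search_frame(picture, label): "centre" ([column, row] in pixels, amid what is visible of it).
- regions_of(picture, label): "region" (480x640 bool, what is visible of it) and "centre" ([column, row] in pixels, amid what is visible of it).
The state is a dict: "time_s": time; "joints": joint angles; "joint_velocities": joint speeds; "effort": joint torques, N m; "tcp_pos": TCP position; "ee_rot": TCP orientation; "wrist_force": force on the tool from outside, world axes, zero at the start; "moment": the same for the moment, N m; "gripper_width": opening from 0.0 (shut) to 1.0 (fully open); "gripper_force": force on a finger pad.
Only numpy, scipy, OpenCV 4.12 (cv2) and the standard library are available. Lean on these libraries where they do the work, as an engineer would, in place of code of your own. Each camera call takes 0.05 s, during which the arm holds its last target. There are 200 camera calls.

## Working session

There is one attempt and no reset: what is moved stays moved. The work goes in short steps, Python scripts to look and compute and a shell command to move; the robot and the scene stay as the last step left them, time stands still between calls to the robot, and variables do not carry over. Pictures are saved under pics/ and viewed, at most 10 in all, crops included, and the job is handed in when it is done.

```bash
mkdir -p pics; cat > h.py <<'E'
import numpy as np, cv2
from station import *
def ray(p,uv):
    K=np.array(p["mtx"]);T=np.array(p["world_to_cam"])
    d=np.array([(uv[0]-K[0,2])/K[0,0],(uv[1]-K[1,2])/K[1,1]]);s=d.copy()
    for _ in range(30): s=d/(1+p["k1"]*(s@s))
    R=T[:3,:3];return -R.T@T[:3,3], R.T@np.array([s[0],-s[1],-1])
def at(p,uv,z):
    o,d=ray(p,uv);return o+d*(z-o[2])/d[2]
def proj(p,X):
    K=np.array(p["mtx"]);T=np.array(p["world_to_cam"]);c=T[:3,:3]@np.array(X)+T[:3,3]
    s=np.array([c[0],-c[1]])/-c[2];s=s*(1+p["k1"]*(s@s));return K[:2,:2]@s+K[:2,2]
def save(p,n): cv2.imwrite("pics/"+n,p["color"][:,:,::-1])
E
python3 - <<'E'
from h import *
np.set_printoptions(precision=4,suppress=True)
Z=dict(tongs=.009,tongs_grip=.011,tongs_jaws=.009,board=.018,piece_blue=.041,piece_white=.041,piece_green=.041)
for n in("top","side"):
    p=capture(n);save(p,n+"1.png")
    print(n,ray(p,(320,240))[0])
    for l in Z:
        for r in search_frame(p,l):
            if r["conf"]>.2: print(l,round(r["conf"],2),np.round(r["centre"]),at(p,r["centre"],Z[l]))
s=sense();print(s["time_s"],s["tcp_pos"],s["ee_rot"])
E
```

```text
top [0.3998 0.032  0.8914]
tongs 0.73 [441. 234.] [ 0.5271 -0.2397  0.009 ]
tongs_grip 0.73 [440. 235.] [ 0.5252 -0.2374  0.011 ]
tongs_jaws 0.57 [438. 234.] [ 0.5261 -0.2343  0.009 ]
board 0.64 [296. 210.] [0.5799 0.0557 0.018 ]
piece_blue 0.59 [350. 206.] [ 0.5825 -0.0519  0.041 ]
piece_white 0.58 [170. 202.] [0.5966 0.304  0.041 ]
piece_white 0.56 [229. 277.] [0.445  0.1869 0.041 ]
piece_white 0.55 [442. 241.] [ 0.508 -0.23   0.041]
piece_white 0.49 [232. 215.] [0.5671 0.1812 0.041 ]
piece_green 0.52 [286. 211.] [0.5747 0.0733 0.041 ]
side [0.23   0.6285 0.5739]
tongs 0.63 [374. 187.] [ 0.5262 -0.2562  0.009 ]
tongs_grip 0.83 [373. 191.] [ 0.5208 -0.2361  0.011 ]
tongs_jaws 0.69 [382. 186.] [ 0.5103 -0.2702  0.009 ]
board 0.57 [271. 268.] [0.5787 0.1166 0.018 ]
piece_blue 0.53 [311. 214.] [ 0.5825 -0.0443  0.041 ]
piece_white 0.82 [189. 341.] [0.5835 0.3314 0.041 ]
piece_white 0.74 [256. 283.] [0.567  0.1807 0.041 ]
piece_white 0.71 [318. 320.] [0.437  0.2031 0.041 ]
piece_green 0.72 [284. 244.] [0.5792 0.0697 0.041 ]
0.8 [0.172  0.6008 0.1918] [[ 0.9614 -0.2752 -0.    ]
 [-0.2752 -0.9614  0.    ]
 [-0.     -0.     -1.    ]]
```

View pics/top1.png

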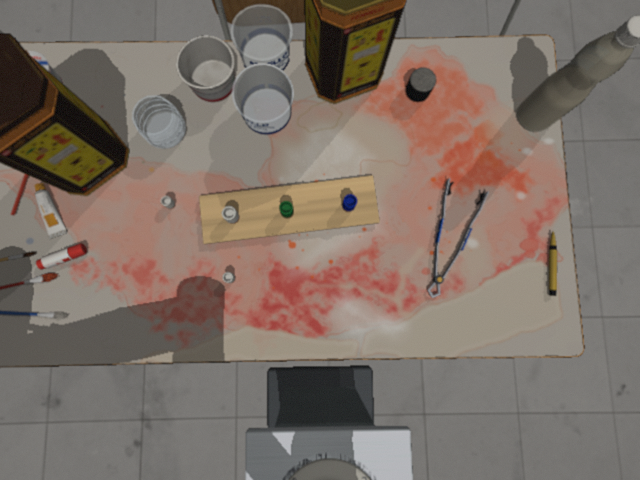

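View pics/side1.png

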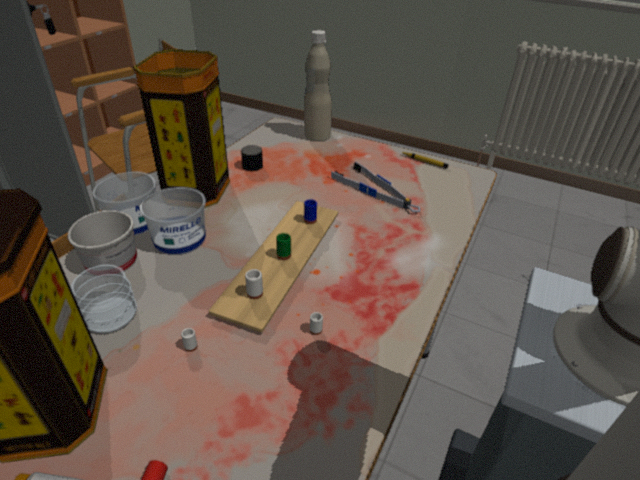

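The top view shows the tongs with pivot at about (435,287) and jaws at about (447,187) and (483,196). The blue piece is at (350,203), at the end of the board's row. White candidates are (170,202), (229,277) and (232,215). The one at (232,215) stands on the board and is the largest, so it is the real white piece; the other two are small look-alikes. There is only one blue piece.

```bash
python3 - <<'E'
from h import *
np.set_printoptions(precision=4,suppress=True)
p=capture("top");q=capture("side")
def crop(p,x0,y0,w,h,s): return cv2.resize(p["color"][y0:y0+h,x0:x0+w],None,fx=s,fy=s,interpolation=cv2.INTER_CUBIC)
for n,P,box in(("top",p,(405,165,100,145)),("side",q,(320,150,110,75))):
    hsv=cv2.cvtColor(P["color"],cv2.COLOR_RGB2HSV);x,y,w,h=box
    m=np.zeros((480,640),np.uint8);m[y:y+h,x:x+w]=cv2.inRange(hsv,(100,110,40),(130,255,255))[y:y+h,x:x+w]
    k,_,st,c=cv2.connectedComponentsWithStats(m)
    for i in range(1,k):
        if st[i,4]>8: print(n,st[i],c[i],at(P,c[i],.018))
a=crop(p,405,165,100,145,4);b=crop(p,200,180,190,70,2)
c=np.zeros((580,790,3),np.uint8);c[:,:400]=a;c[:140,405:785]=b
e=crop(q,325,150,95,70,4);c[150:430,405:785]=e
cv2.imwrite("pics/crop.png",c[:,:,::-1])
for l,P in(("piece_blue",p),("piece_blue",q)):
    for r in regions_of(P,l)[:1]:
        ys,xs=np.nonzero(r["region"]);print(l,r["conf"],r["centre"],xs.min(),xs.max(),ys.min(),ys.max())
r=regions_of(p,"board")[0];print(r["conf"]);m=r["region"].astype(np.uint8)
print([at(p,v,.018)[:2] for v in cv2.boxPoints(cv2.minAreaRect(cv2.findNonZero(m)))])
E
```

```text
top [436 219   7  24  56] [438.9821 230.5357] [ 0.5327 -0.2333  0.018 ]
side [382 178   9   6  10] [386.1 180.9] [ 0.5064 -0.2824  0.018 ]
side [359 183   8  10  58] [362.4138 187.3966] [ 0.544  -0.2265  0.018 ]
side [368 187   9  10  58] [371.5862 191.6552] [ 0.5183 -0.22    0.018 ]
piece_blue 0.45 [349.9, 203.1] 342 357 194 211
piece_blue 0.84 [309.6, 213.4] 304 317 198 224
0.88
[array([0.6158, 0.2567]), array([ 0.6525, -0.107 ]), array([ 0.5491, -0.1147]), array([0.5138, 0.2436])]
```

View pics/crop.png

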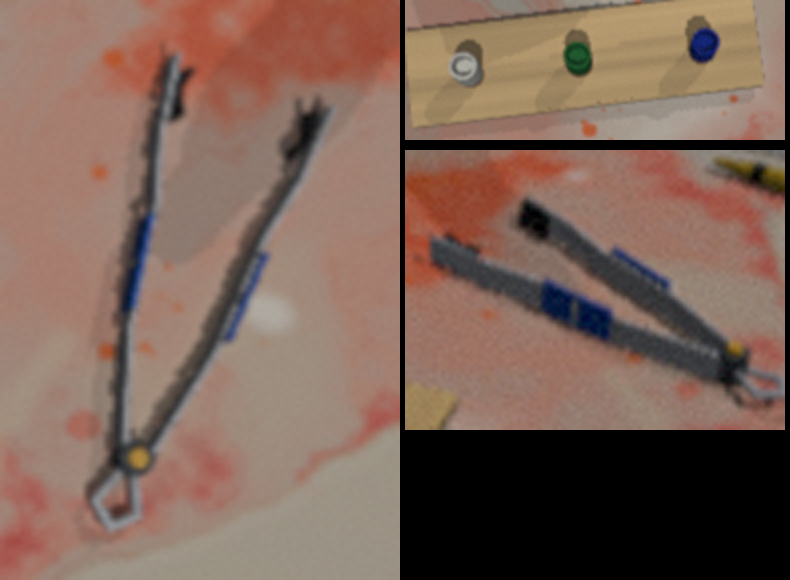

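The crop confirms the open tongs: blue pads at about (439.5,230.5) and (466.8,239.3), pivot screw (439.5,279.5), arm tips (448.5,179) and (487,192). On the board, from left to right, stand white, green and blue.

```bash
python3 - <<'E'
from h import *
np.set_printoptions(precision=4,suppress=True)
p=capture("top");q=capture("side")
L=at(p,(439.5,230.5),.02);R=at(p,(466.75,239.25),.02);V=at(p,(439.5,279.5),.02);a=at(p,(448.5,178.8),.018);b=at(p,(487,191.8),.018)
print(L,R,"w",np.linalg.norm(L-R),"mid",(L+R)/2);m=(L+R)/2
print("piv",V,"dist",np.linalg.norm(m-V),"tip w",np.linalg.norm(a-b),"tipdist",np.linalg.norm((a+b)/2-V))
for n,x in(("tip-piv",(a+b)/2-V),("tip-mid",(a+b)/2-m),("mid-piv",m-V)):print(n,np.degrees(np.arctan2(x[1],x[0])))
print("perp",np.degrees(np.arctan2(*(L-R)[[1,0]]))-90)
print("side L",at(q,(368,189.5),.011),"R",at(q,(383.75,179.5),.022))
# triangulate blue
for uv,z in(((349.9,203.1),.041),):print("blue top",at(p,uv,z))
print("side blue",at(q,(310.5,211),.041), "side proj", proj(q,[.583,-.048,.041]),proj(p,[.583,-.048,.041]))
print(proj(q,[.583,-.048,.018]),proj(q,[.583,-.048,.064]))
r=np.array(sense()["ee_rot"]);print("tool x yaw",np.degrees(np.arctan2(r[1,0],r[0,0])),"y yaw",np.degrees(np.arctan2(r[1,1],r[0,1])))
E
```

```text
[ 0.5325 -0.2337  0.02  ] [ 0.5137 -0.2871  0.02  ] w 0.05662515614033078 mid [ 0.5231 -0.2604  0.02  ]
piv [ 0.4341 -0.2279  0.02  ] dist 0.09473985863592249 tip w 0.08175996943370792 tipdist 0.2033599104529579
tip-piv -19.905661257101208
tip-mid -19.74834554559877
mid-piv -20.086010254484805
perp -19.36008334873894
side L [ 0.5329 -0.2352  0.011 ] R [ 0.5116 -0.2791  0.022 ]
blue top [ 0.5876 -0.0529  0.041 ]
side blue [ 0.5877 -0.0517  0.041 ] side proj [311.6697 212.5322] [347.5201 205.403 ]
[311.4611 221.5752] [311.8848 203.2128]
tool x yaw -15.97466921464998 y yaw -105.97466920909731
```

```bash

M='python3 -m pendant'
python3 -m pendant '[{"x":0.1,"y":-0.25,"claw":1},{"x":0.2,"y":-0.5,"claw":1},{"x":0.3,"y":-0.75,"claw":1},{"x":0.4,"y":-1,"claw":1},{"x":0.4,"y":-1,"claw":1},{"x":0.4,"y":-1,"claw":1},{"x":0.4,"y":-1,"claw":1},{"x":0.4,"y":-1,"claw":1}]'
python3 -m pendant '[{"x":0.1,"y":-0.25,"claw":1},{"x":0.2,"y":-0.5,"claw":1},{"x":0.3,"y":-0.75,"claw":1},{"x":0.4,"y":-1,"claw":1},{"x":0.4,"y":-1,"claw":1},{"x":0.4,"y":-1,"claw":1},{"x":0.4,"y":-1,"claw":1},{"x":0.4,"y":-1,"claw":1}]'
python3 -m pendant '[{"x":0.1,"y":-0.25,"claw":1},{"x":0.2,"y":-0.5,"claw":1},{"x":0.3,"y":-0.75,"claw":1},{"x":0.4,"y":-1,"claw":1},{"x":0.4,"y":-1,"claw":1},{"x":0.4,"y":-1,"claw":1},{"x":0.4,"y":-1,"claw":1},{"x":0.4,"y":-1,"claw":1}]'
```

```text
$[0]: bad value
$[0]: bad value
$[0]: bad value
```

```bash
python3 -m pendant '[{"x":0.1,"y":-0.25,"z":0,"rx":0,"ry":0,"rz":0,"claw":1},{"x":0.2,"y":-0.5,"z":0,"rx":0,"ry":0,"rz":0,"claw":1},{"x":0.3,"y":-0.75,"z":0,"rx":0,"ry":0,"rz":0,"claw":1},{"x":0.4,"y":-1,"z":0,"rx":0,"ry":0,"rz":0,"claw":1},{"x":0.4,"y":-1,"z":0,"rx":0,"ry":0,"rz":0,"claw":1},{"x":0.4,"y":-1,"z":0,"rx":0,"ry":0,"rz":0,"claw":1},{"x":0.4,"y":-1,"z":0,"rx":0,"ry":0,"rz":0,"claw":1},{"x":0.4,"y":-1,"z":0,"rx":0,"ry":0,"rz":0,"claw":1}]'
```

```text
time_s: 2.15
tcp_pos: [0.2717, 0.352, 0.1915]
ee_rot: [[0.962, -0.274, -0.0], [-0.274, -0.962, -0.0], [0.0, 0.0, -1.0]]
wrist_force: [-0.0, 0.1, 0.3]
gripper_width: 1.002
gripper_force: 0.0
```

```bash
python3 -m pendant '[{"x":0.1,"y":-0.25,"z":0,"rx":0,"ry":0,"rz":0,"claw":1},{"x":0.2,"y":-0.5,"z":0,"rx":0,"ry":0,"rz":0,"claw":1},{"x":0.3,"y":-0.75,"z":0,"rx":0,"ry":0,"rz":0,"claw":1},{"x":0.4,"y":-1,"z":0,"rx":0,"ry":0,"rz":0,"claw":1},{"x":0.4,"y":-1,"z":0,"rx":0,"ry":0,"rz":0,"claw":1},{"x":0.4,"y":-1,"z":0,"rx":0,"ry":0,"rz":0,"claw":1},{"x":0.4,"y":-1,"z":0,"rx":0,"ry":0,"rz":0,"claw":1},{"x":0.4,"y":-1,"z":0,"rx":0,"ry":0,"rz":0,"claw":1}]'
python3 -m pendant '[{"x":0.1,"y":-0.25,"z":0,"rx":0,"ry":0,"rz":0,"claw":1},{"x":0.2,"y":-0.5,"z":0,"rx":0,"ry":0,"rz":0,"claw":1},{"x":0.3,"y":-0.75,"z":0,"rx":0,"ry":0,"rz":0,"claw":1},{"x":0.4,"y":-1,"z":0,"rx":0,"ry":0,"rz":0,"claw":1},{"x":0.4,"y":-1,"z":0,"rx":0,"ry":0,"rz":0,"claw":1},{"x":0.4,"y":-1,"z":0,"rx":0,"ry":0,"rz":0,"claw":1},{"x":0.4,"y":-1,"z":0,"rx":0,"ry":0,"rz":0,"claw":1},{"x":0.4,"y":-1,"z":0,"rx":0,"ry":0,"rz":0,"claw":1}]'
python3 -m pendant '[{"x":0.1,"y":-0.22,"z":0,"rx":0,"ry":0,"rz":-0.01,"claw":1},{"x":0.204,"y":-0.444,"z":0,"rx":0,"ry":0,"rz":-0.021,"claw":1},{"x":0.204,"y":-0.444,"z":-0.15,"rx":0,"ry":0,"rz":-0.021,"claw":1},{"x":0.204,"y":-0.444,"z":-0.3,"rx":0,"ry":0,"rz":-0.021,"claw":1},{"x":0.204,"y":-0.444,"z":-0.48,"rx":0,"ry":0,"rz":-0.021,"claw":1},{"x":0.204,"y":-0.444,"z":-0.48,"rx":0,"ry":0,"rz":-0.021,"claw":1},{"x":0.204,"y":-0.444,"z":-0.48,"rx":0,"ry":0,"rz":-0.021,"claw":1},{"x":0.204,"y":-0.444,"z":-0.48,"rx":0,"ry":0,"rz":-0.021,"claw":1}]'
python3 - <<'E'
from h import *
p=capture("top");q=capture("side")
c=np.zeros((580,790,3),np.uint8);c[:,:395]=cv2.resize(p["color"][165:310,405:505],(395,580));c[:400,396:790]=cv2.resize(q["color"][100:220,310:428],(394,400))
cv2.imwrite("pics/pre.png",c[:,:,::-1])
E
```

```text
time_s: 3.15
tcp_pos: [0.3719, 0.1019, 0.1917]
ee_rot: [[0.962, -0.273, -0.0], [-0.273, -0.962, -0.0], [-0.0, 0.0, -1.0]]
wrist_force: [0.1, 0.2, -0.4]
gripper_width: 1.002
gripper_force: 0.0
time_s: 4.15
tcp_pos: [0.4719, -0.1479, 0.192]
ee_rot: [[0.962, -0.273, 0.0], [-0.273, -0.962, 0.0], [0.0, -0.0, -1.0]]
wrist_force: [0.3, 0.5, -0.9]
gripper_width: 1.001
gripper_force: 0.0
time_s: 5.15
tcp_pos: [0.5247, -0.2603, 0.0742]
ee_rot: [[0.941, -0.337, 0.004], [-0.337, -0.941, -0.001], [0.005, -0.0, -1.0]]
wrist_force: [-0.1, -0.3, -0.3]
gripper_width: 1.001
gripper_force: 0.0
```

View pics/pre.png

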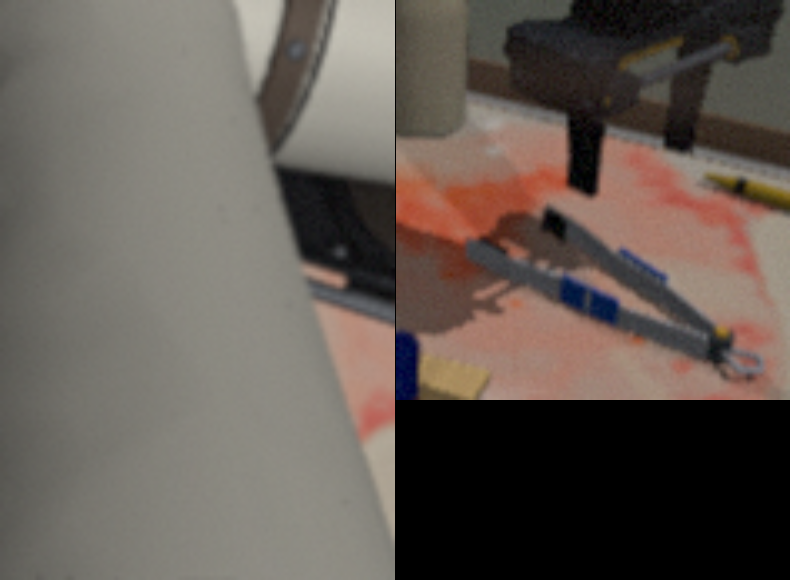

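The top view is blocked by the arm. The side view shows the fingers above and around the tongs pads (pad at crop (590,300)). I'm descending.

```bash
python3 -m pendant '[{"x":0,"y":0,"z":-0.08,"rx":0,"ry":0,"rz":0,"claw":1},{"x":0,"y":0,"z":-0.16,"rx":0,"ry":0,"rz":0,"claw":1},{"x":0,"y":0,"z":-0.22,"rx":0,"ry":0,"rz":0,"claw":1},{"x":0,"y":0,"z":-0.25,"rx":0,"ry":0,"rz":0,"claw":1},{"x":0,"y":0,"z":-0.268,"rx":0,"ry":0,"rz":0,"claw":1},{"x":0,"y":0,"z":-0.268,"rx":0,"ry":0,"rz":0,"claw":1},{"x":0,"y":0,"z":-0.268,"rx":0,"ry":0,"rz":0,"claw":0.75},{"x":0,"y":0,"z":-0.268,"rx":0,"ry":0,"rz":0,"claw":0.7}]'
python3 -m pendant '[{"x":0,"y":0,"z":0,"rx":0,"ry":0,"rz":0,"claw":0.66},{"x":0,"y":0,"z":0,"rx":0,"ry":0,"rz":0,"claw":0.62},{"x":0,"y":0,"z":0,"rx":0,"ry":0,"rz":0,"claw":0.59},{"x":0,"y":0,"z":0,"rx":0,"ry":0,"rz":0,"claw":0.57},{"x":0,"y":0,"z":0,"rx":0,"ry":0,"rz":0,"claw":0.57},{"x":0,"y":0,"z":0,"rx":0,"ry":0,"rz":0,"claw":0.57},{"x":0,"y":0,"z":0,"rx":0,"ry":0,"rz":0,"claw":0.57},{"x":0,"y":0,"z":0,"rx":0,"ry":0,"rz":0,"claw":0.57}]'
python3 - <<'E'
from h import *
q=capture("side");cv2.imwrite("pics/grip.png",cv2.resize(q["color"][100:220,290:450],(800,600))[:,:,::-1])
E
```

```text
time_s: 6.25
tcp_pos: [0.5233, -0.2602, 0.0052]
ee_rot: [[0.941, -0.338, 0.001], [-0.338, -0.941, -0.0], [0.001, -0.0, -1.0]]
wrist_force: [-0.4, 0.3, 0.7]
gripper_width: 0.852
gripper_force: 0.0
time_s: 7.25
tcp_pos: [0.523, -0.2601, 0.0048]
ee_rot: [[0.941, -0.338, 0.0], [-0.338, -0.941, -0.0], [0.0, -0.0, -1.0]]
wrist_force: [-0.2, 0.0, -0.7]
gripper_width: 0.571
gripper_force: 0.0
```

View pics/grip.png

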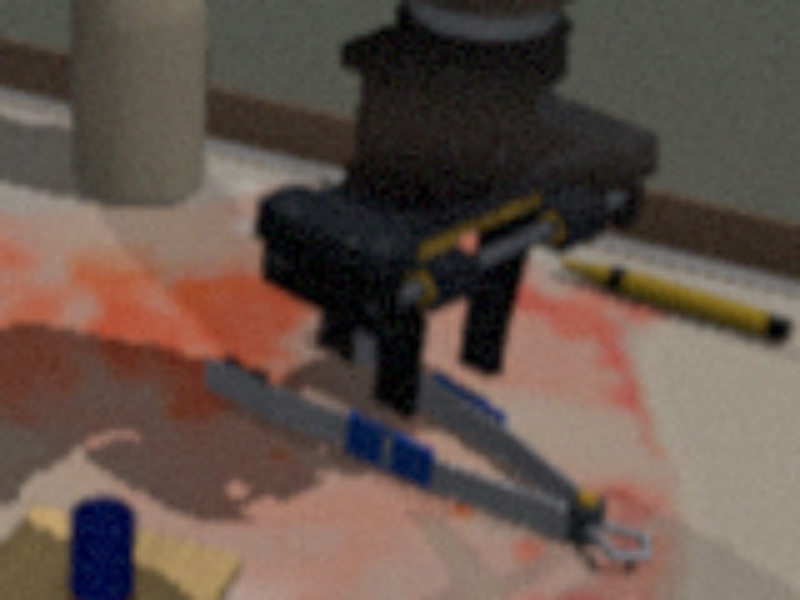

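```bash
python3 - <<'E'
from h import *
np.set_printoptions(precision=4,suppress=True)
s=sense();q=capture("side");p=capture("top");print(q["world_to_cam"],q["mtx"],q["k1"])
t=np.array(s["tcp_pos"]);R=np.array(s["ee_rot"]);print(s["time_s"],t,s["gripper_width"],s["joints"])
for k in(-.032,-.025,.025,.032):print(k,proj(q,t+R[:,1]*k))
print("tip near px at z",at(q,(369,182.4),.005),at(q,(387,174),.005))
print("L pad bottom",at(q,(368.5,195),0))
for P,c in((p,"top"),(q,"side")):
  for r in search_frame(P,"tongs_grip")+search_frame(P,"tongs"):
    if r["conf"]>.2: print(c,r,at(P,r["centre"],.011))
print(proj(p,t))
E
```

```text
[[-0.8818 -0.4712  0.0215  0.4866]
 [ 0.3036 -0.5321  0.7904 -0.189 ]
 [-0.361   0.7034  0.6123 -0.7105]
 [ 0.      0.      0.      1.    ]] [[452.1729   0.     313.591 ]
 [  0.     452.1729 234.906 ]
 [  0.       0.       1.    ]] -0.032590555380812396
7.3 [ 0.5229 -0.2601  0.0047] 0.5692311366013293 [-10.5697  29.3487 -18.1562   0.0025 -42.4981  80.8154]
-0.032 [366.5397 192.6835]
-0.025 [368.5495 191.6537]
0.025 [382.4926 184.51  ]
0.032 [384.3886 183.5386]
tip near px at z [ 0.5465 -0.2758  0.005 ] [ 0.5229 -0.3365  0.005 ]
L pad bottom [ 0.5283 -0.2301  0.    ]
side {'centre': [378.2, 187.0], 'conf': 0.68} [ 0.5161 -0.2578  0.011 ]
side {'centre': [376.1, 188.6], 'conf': 0.72} [ 0.5178 -0.2486  0.011 ]
[450.5263 236.0208]
```

```bash
python3 - <<'E'
from h import *
np.set_printoptions(precision=4,suppress=True)
s=sense();q=capture("side");p=capture("top")
t=np.array([.5247,-.2603,.0742]);R=np.array(s["ee_rot"])
for k in(-.0585,-.0435,.0435,.0585):print(k,proj(q,t+R[:,1]*k))
t=np.array(s["tcp_pos"]);g=q["color"].copy()
g=cv2.resize(g[90:230,290:470],None,fx=4.4,fy=4.2,interpolation=cv2.INTER_CUBIC)
def mk(X,col):
    u=proj(q,X);cv2.circle(g,(int((u[0]+.5-290)*4.4),int((u[1]+.5-90)*4.2)),3,col,-1)
for k in(-.025,.025):
    for h in(0,.019,.07):mk(t+R[:,1]*k+[0,0,h],(255,0,255))
for k in(-.095,.095):mk(t+R[:,1]*k+[0,0,.07],(0,255,0))
for yz in(0,.1,.2): mk([t[0],t[1],t[2]+.07+yz],(255,255,0))
cv2.imwrite("pics/ov.png",g[:,:,::-1])
E
```

```text
-0.0585 [360.6629 170.1507]
-0.0435 [365.2352 168.0152]
0.0435 [390.3472 156.2928]
0.0585 [394.4481 154.3795]
```

View pics/ov.png

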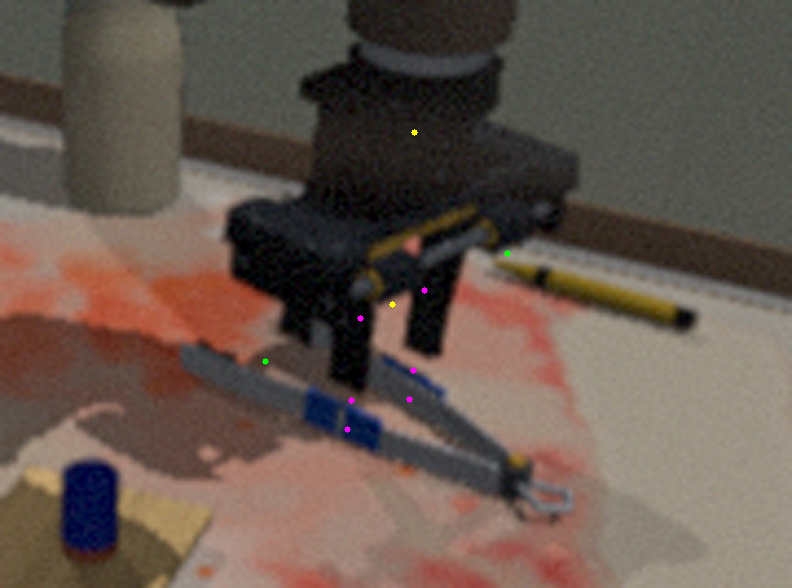

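The overlay shows the gripper about 9 px higher in the image than its reported pose. That fits it being roughly 25 mm higher than reported, and it explains why nothing was gripped. I'll open the fingers and go down slowly, watching the force.

```bash
python3 -m pendant '[{"x":0,"y":0,"z":0,"rx":0,"ry":0,"rz":0,"claw":1},{"x":0,"y":0,"z":0,"rx":0,"ry":0,"rz":0,"claw":1},{"x":0,"y":0,"z":0,"rx":0,"ry":0,"rz":0,"claw":1},{"x":0,"y":0,"z":-0.01,"rx":0,"ry":0,"rz":0,"claw":1},{"x":0,"y":0,"z":-0.02,"rx":0,"ry":0,"rz":0,"claw":1},{"x":0,"y":0,"z":-0.03,"rx":0,"ry":0,"rz":0,"claw":1},{"x":0,"y":0,"z":-0.03,"rx":0,"ry":0,"rz":0,"claw":1},{"x":0,"y":0,"z":-0.03,"rx":0,"ry":0,"rz":0,"claw":1}]'
python3 - <<'E'
from h import *
q=capture("side");g=q["color"].copy()
cv2.imwrite("pics/ov2.png",cv2.resize(g[90:230,290:470],None,fx=4.4,fy=4.2,interpolation=cv2.INTER_CUBIC)[:,:,::-1])
E
```

```text
time_s: 8.7
tcp_pos: [0.523, -0.2602, -0.0028]
ee_rot: [[0.941, -0.338, 0.0], [-0.338, -0.941, -0.0], [0.0, 0.0, -1.0]]
wrist_force: [0.8, -0.5, -0.5]
gripper_width: 0.993
gripper_force: 0.0
```

No table contact at a reported z of -3 mm, so the reported height is wrong and the gripper really is higher. I'm going further down in steps.

```bash
python3 -m pendant '[{"x":0,"y":0,"z":-0.01,"rx":0,"ry":0,"rz":0,"claw":1},{"x":0,"y":0,"z":-0.02,"rx":0,"ry":0,"rz":0,"claw":1},{"x":0,"y":0,"z":-0.03,"rx":0,"ry":0,"rz":0,"claw":1},{"x":0,"y":0,"z":-0.04,"rx":0,"ry":0,"rz":0,"claw":1},{"x":0,"y":0,"z":-0.04,"rx":0,"ry":0,"rz":0,"claw":1},{"x":0,"y":0,"z":-0.04,"rx":0,"ry":0,"rz":0,"claw":1},{"x":0,"y":0,"z":-0.04,"rx":0,"ry":0,"rz":0,"claw":1},{"x":0,"y":0,"z":-0.04,"rx":0,"ry":0,"rz":0,"claw":1}]'
python3 - <<'E'
from h import *
s=sense();q=capture("side");g=q["color"].copy();R=np.array(s["ee_rot"]);t=np.array(s["tcp_pos"])
g=cv2.resize(g[90:230,290:470],None,fx=4.4,fy=4.2,interpolation=cv2.INTER_CUBIC)
for dz in(0,.02,.03):
  for k in(-.0435,-.0585,.0435,.0585):
    u=proj(q,t+R[:,1]*k+[0,0,dz]);cv2.circle(g,(int((u[0]+.5-290)*4.4),int((u[1]+.5-90)*4.2)),2,(255,0,255) if dz==.02 else (0,255,0),-1)
cv2.imwrite("pics/ov3.png",g[:,:,::-1])
E
```

```text
time_s: 9.75
tcp_pos: [0.523, -0.2602, -0.0127]
ee_rot: [[0.941, -0.338, 0.0], [-0.338, -0.941, -0.0], [0.0, -0.0, -1.0]]
wrist_force: [0.9, 0.1, 0.6]
gripper_width: 0.994
gripper_force: 0.0
```

View pics/ov3.png

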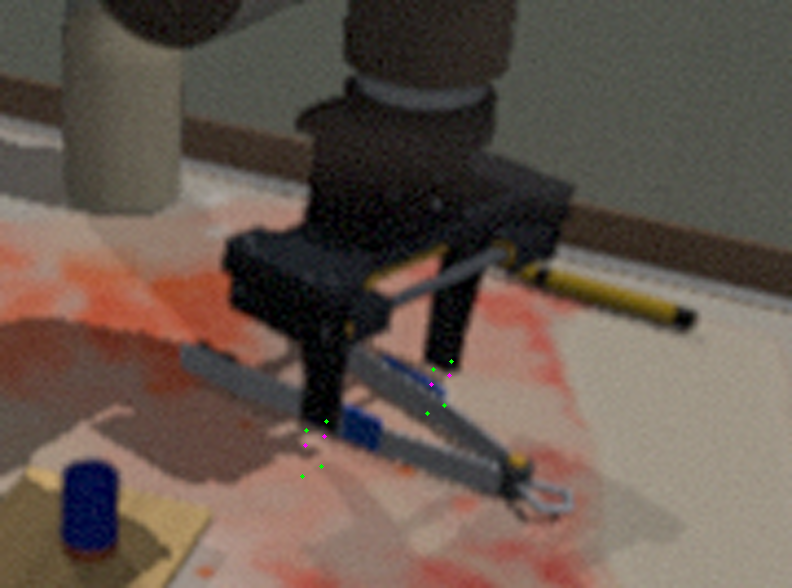

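The near fingertip is at crop (322,430) and the far one at (443,370). This gives a height bias of about +28 mm and good lateral alignment with the pads. I'll go down 9 mm more and close partway.

```bash
python3 -m pendant '[{"x":0,"y":0,"z":-0.008,"rx":0,"ry":0,"rz":0,"claw":1},{"x":0,"y":0,"z":-0.016,"rx":0,"ry":0,"rz":0,"claw":1},{"x":0,"y":0,"z":-0.024,"rx":0,"ry":0,"rz":0,"claw":1},{"x":0,"y":0,"z":-0.03,"rx":0,"ry":0,"rz":0,"claw":1},{"x":0,"y":0,"z":-0.036,"rx":0,"ry":0,"rz":0,"claw":1},{"x":0,"y":0,"z":-0.036,"rx":0,"ry":0,"rz":0,"claw":1},{"x":0,"y":0,"z":-0.036,"rx":0,"ry":0,"rz":0,"claw":1},{"x":0,"y":0,"z":-0.036,"rx":0,"ry":0,"rz":0,"claw":1}]'
python3 -m pendant '[{"x":0,"y":0,"z":0,"rx":0,"ry":0,"rz":0,"claw":0.8},{"x":0,"y":0,"z":0,"rx":0,"ry":0,"rz":0,"claw":0.7},{"x":0,"y":0,"z":0,"rx":0,"ry":0,"rz":0,"claw":0.65},{"x":0,"y":0,"z":0,"rx":0,"ry":0,"rz":0,"claw":0.6},{"x":0,"y":0,"z":0,"rx":0,"ry":0,"rz":0,"claw":0.57},{"x":0,"y":0,"z":0,"rx":0,"ry":0,"rz":0,"claw":0.57},{"x":0,"y":0,"z":0,"rx":0,"ry":0,"rz":0,"claw":0.57},{"x":0,"y":0,"z":0,"rx":0,"ry":0,"rz":0,"claw":0.57}]'
```

```text
time_s: 10.8
tcp_pos: [0.523, -0.2602, -0.0217]
ee_rot: [[0.941, -0.338, 0.0], [-0.338, -0.941, -0.0], [0.0, -0.0, -1.0]]
wrist_force: [-0.7, -0.1, -0.2]
gripper_width: 0.996
gripper_force: 0.0
time_s: 11.8
tcp_pos: [0.523, -0.2602, -0.0217]
ee_rot: [[0.941, -0.338, 0.0], [-0.338, -0.941, -0.0], [0.0, 0.0, -1.0]]
wrist_force: [0.8, 0.4, 0.3]
gripper_width: 0.572
gripper_force: 3.9
```

Gripped at 3.9 N. Now a slow lift.

```bash
python3 -m pendant '[{"x":0,"y":0,"z":0.03,"rx":0,"ry":0,"rz":0,"claw":0.57},{"x":0,"y":0,"z":0.08,"rx":0,"ry":0,"rz":0,"claw":0.57},{"x":0,"y":0,"z":0.15,"rx":0,"ry":0,"rz":0,"claw":0.57},{"x":0,"y":0,"z":0.22,"rx":0,"ry":0,"rz":0,"claw":0.57},{"x":0,"y":0,"z":0.29,"rx":0,"ry":0,"rz":0,"claw":0.57},{"x":0,"y":0,"z":0.36,"rx":0,"ry":0,"rz":0,"claw":0.57},{"x":0,"y":0,"z":0.4,"rx":0,"ry":0,"rz":0,"claw":0.57},{"x":0,"y":0,"z":0.4,"rx":0,"ry":0,"rz":0,"claw":0.57}]'
python3 - <<'E'
from h import *
s=sense();q=capture("side");g=q["color"].copy();R=np.array(s["ee_rot"]);t=np.array(s["tcp_pos"])
g=cv2.resize(g[80:230,270:460],None,fx=4,fy=4,interpolation=cv2.INTER_CUBIC)
jx=np.array([R[0,0],R[1,0],0])*.093
for dz in(.019,.028+.019):
  for X in(t,t+jx,t-R[:,0]*.097):
    u=proj(q,X+[0,0,dz-.012]);cv2.circle(g,(int((u[0]+.5-270)*4),int((u[1]+.5-80)*4)),3,(255,0,255) if dz==.019 else (0,255,0),-1)
cv2.imwrite("pics/lift.png",g[:,:,::-1])
E
```

```text
time_s: 12.8
tcp_pos: [0.5235, -0.2603, 0.0794]
ee_rot: [[0.941, -0.338, 0.002], [-0.338, -0.941, -0.0], [0.002, -0.0, -1.0]]
wrist_force: [0.3, -0.4, -1.8]
gripper_width: 0.572
gripper_force: 3.5
```

View pics/lift.png

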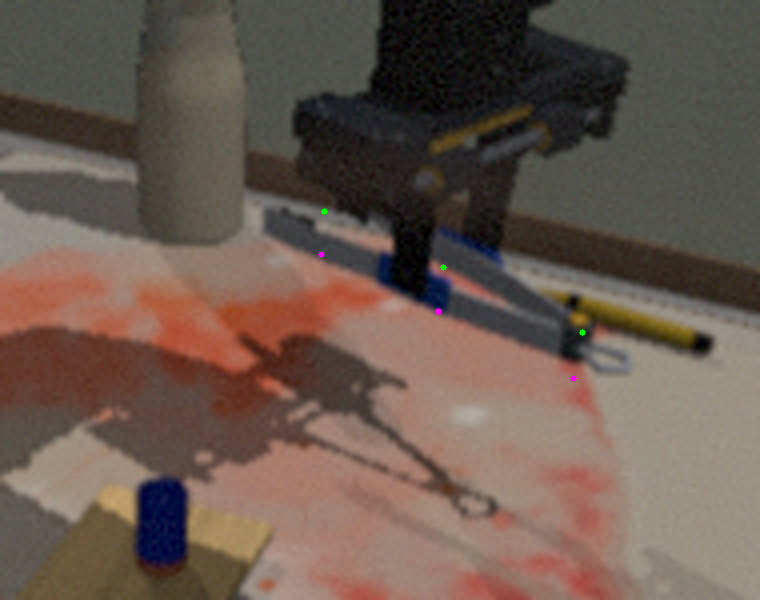

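The tongs are held level, with the pivot at crop (578,325) matching the biased model. The underside is at reported z + 22 mm. Next I move to a spot about 70 mm short of the blue piece, turned to be square to the board.

```bash
python3 -m pendant '[{"x":-0.06,"y":0.1,"z":0,"rx":0,"ry":0,"rz":0.02,"claw":0.57},{"x":-0.12,"y":0.2,"z":0,"rx":0,"ry":0,"rz":0.05,"claw":0.57},{"x":-0.18,"y":0.33,"z":0,"rx":0,"ry":0,"rz":0.08,"claw":0.57},{"x":-0.24,"y":0.46,"z":0,"rx":0,"ry":0,"rz":0.11,"claw":0.57},{"x":-0.3,"y":0.58,"z":0,"rx":0,"ry":0,"rz":0.13,"claw":0.57},{"x":-0.36,"y":0.69,"z":0,"rx":0,"ry":0,"rz":0.142,"claw":0.57},{"x":-0.394,"y":0.766,"z":0,"rx":0,"ry":0,"rz":0.142,"claw":0.57},{"x":-0.394,"y":0.766,"z":0,"rx":0,"ry":0,"rz":0.142,"claw":0.57}]'
python3 -m pendant '[{"x":0,"y":0,"z":-0.05,"rx":0,"ry":0,"rz":0,"claw":0.57},{"x":0,"y":0,"z":-0.1,"rx":0,"ry":0,"rz":0,"claw":0.57},{"x":0,"y":0,"z":-0.15,"rx":0,"ry":0,"rz":0,"claw":0.57},{"x":0,"y":0,"z":-0.2,"rx":0,"ry":0,"rz":0,"claw":0.57},{"x":0,"y":0,"z":-0.25,"rx":0,"ry":0,"rz":0,"claw":0.57},{"x":0,"y":0,"z":-0.276,"rx":0,"ry":0,"rz":0,"claw":0.57},{"x":0,"y":0,"z":-0.276,"rx":0,"ry":0,"rz":0,"claw":0.57},{"x":0,"y":0,"z":-0.276,"rx":0,"ry":0,"rz":0,"claw":0.57}]'
python3 - <<'E'
from h import *
np.set_printoptions(precision=4,suppress=True)
s=sense();q=capture("side");p=capture("top");t=np.array(s["tcp_pos"]);R=np.array(s["ee_rot"])
X=t+R[:,0]*.093;X[2]=t[2]+.0217+.009;print("model jaws",X,proj(q,X),"tip",proj(q,t+R[:,0]*.111+[0,0,.03]))
c=np.zeros((600,800,3),np.uint8)
c[:,:400]=cv2.resize(q["color"][145:295,255:355],(400,600),interpolation=cv2.INTER_CUBIC)
c[:,400:]=cv2.resize(p["color"][165:315,305:405],(400,600),interpolation=cv2.INTER_CUBIC)
cv2.imwrite("pics/appr.png",c[:,:,::-1])
E
```

```text
time_s: 13.85
tcp_pos: [0.4235, -0.068, 0.0778]
ee_rot: [[0.995, 0.103, -0.001], [0.103, -0.995, -0.0], [-0.001, -0.0, -1.0]]
wrist_force: [0.1, 0.4, -1.2]
gripper_width: 0.574
gripper_force: 3.5
time_s: 14.85
tcp_pos: [0.4249, -0.0686, 0.0095]
ee_rot: [[0.995, 0.101, 0.001], [0.101, -0.995, 0.0], [0.001, 0.0, -1.0]]
wrist_force: [-0.2, -0.6, -1.7]
gripper_width: 0.57
gripper_force: 3.5
model jaws [ 0.5174 -0.0591  0.0402] [342.8338 219.3792] tip [334.4677 217.5122]
```

View pics/appr.png

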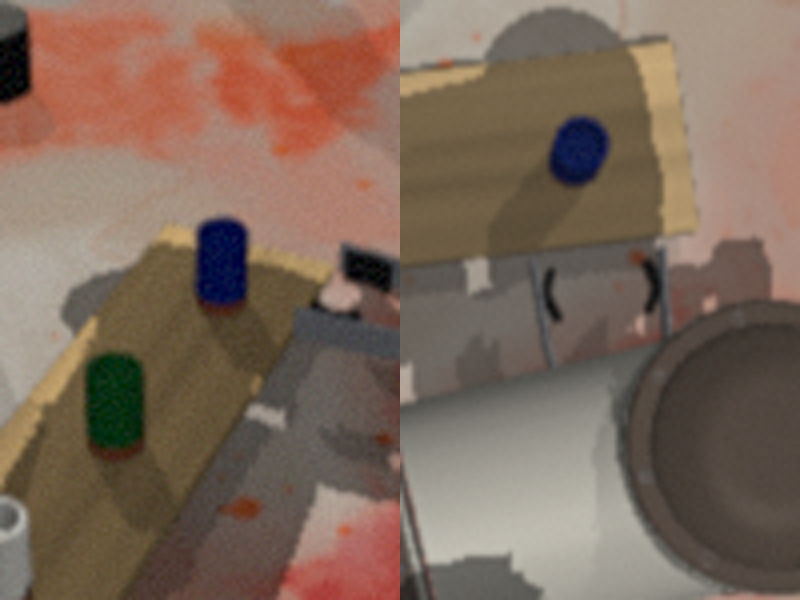

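The top view now shows the jaws at crop (553,293) and (652,287), so their middle is near pixel (355.5,237.5). The blue piece is ahead at crop (580,150), and the arm isn't blocking the view. Computing the correction.

```bash
python3 - <<'E'
from h import *
np.set_printoptions(precision=4,suppress=True)
p=capture("top");f=lambda c:(305+(c[0]-400)/4,165+c[1]/4)
a=at(p,f((553,293)),.048);b=at(p,f((652,287)),.048);m=(a+b)/2
print("jaws",a,b,m,"gap",np.linalg.norm(a-b),"yaw",np.degrees(np.arctan2(*(a-b)[[1,0]]))-90)
l=at(p,f((533,258)),.049);r=at(p,f((661,247)),.049);print("tips",l,r,(l+r)/2,np.degrees(np.arctan2(*(l-r)[[1,0]]))-90)
g=regions_of(p,"piece_blue")[0];B=at(p,g["centre"],.045);print("blue",g["conf"],g["centre"],B)
for n,T in(("blue top",(583,143)),):print(n,at(p,f(T),.064))
y=np.radians(5.8);d=B[:2]-m[:2];print("d",d,"along",d@[np.cos(y),np.sin(y)],"lat",d@[-np.sin(y),np.cos(y)])
E
```

```text
jaws [ 0.5163 -0.0371  0.048 ] [ 0.5184 -0.0854  0.048 ] [ 0.5174 -0.0612  0.048 ] gap 0.04838496267294375 yaw 2.4677109319114976
tips [ 0.5336 -0.0277  0.049 ] [ 0.5379 -0.0904  0.049 ] [ 0.5358 -0.059   0.049 ] 3.93233017449235
blue 0.65 [348.6, 204.6] [ 0.5837 -0.0498  0.045 ]
blue top [ 0.5871 -0.0524  0.064 ]
d [0.0664 0.0114] along 0.06716896629510113 lat 0.004665380308207727
```

```bash
python3 -m pendant '[{"x":0.03,"y":0.01,"z":0,"rx":0,"ry":0,"rz":0,"claw":0.57},{"x":0.08,"y":0.02,"z":0,"rx":0,"ry":0,"rz":0,"claw":0.57},{"x":0.13,"y":0.03,"z":0,"rx":0,"ry":0,"rz":0,"claw":0.57},{"x":0.18,"y":0.04,"z":0,"rx":0,"ry":0,"rz":0,"claw":0.57},{"x":0.22,"y":0.04,"z":0,"rx":0,"ry":0,"rz":0,"claw":0.57},{"x":0.25,"y":0.04,"z":0,"rx":0,"ry":0,"rz":0,"claw":0.57},{"x":0.275,"y":0.04,"z":0,"rx":0,"ry":0,"rz":0,"claw":0.57},{"x":0.275,"y":0.04,"z":0,"rx":0,"ry":0,"rz":0,"claw":0.57}]'
python3 - <<'E'
from h import *
q=capture("side");p=capture("top")
for P in(p,q):
  g=regions_of(P,"piece_blue");print([(r["conf"],r["centre"]) for r in g[:1]])
c=np.zeros((600,800,3),np.uint8)
c[:,:400]=cv2.resize(q["color"][145:295,255:355],(400,600),interpolation=cv2.INTER_CUBIC)
c[:,400:]=cv2.resize(p["color"][165:315,305:405],(400,600),interpolation=cv2.INTER_CUBIC)
cv2.imwrite("pics/in.png",c[:,:,::-1])
E
```

```text
time_s: 16.05
tcp_pos: [0.4935, -0.0587, 0.0092]
ee_rot: [[0.995, 0.101, -0.0], [0.101, -0.995, -0.0], [-0.0, 0.0, -1.0]]
wrist_force: [-0.2, 0.4, -2.1]
gripper_width: 0.572
gripper_force: 3.5
[(0.55, [350.0, 198.2])]
[(0.55, [309.3, 209.8])]
```

View pics/in.png

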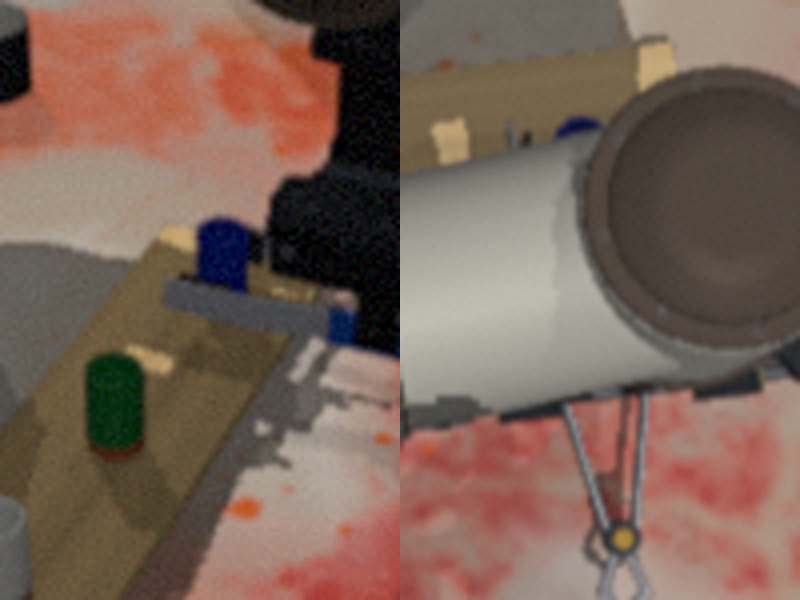

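The blue piece stands unmoved between the jaws, at side crop (222,255) and in front of the arm end at (165,290). Closing slowly.

```bash
python3 -m pendant '[{"x":0,"y":0,"z":0,"rx":0,"ry":0,"rz":0,"claw":0.55},{"x":0,"y":0,"z":0,"rx":0,"ry":0,"rz":0,"claw":0.53},{"x":0,"y":0,"z":0,"rx":0,"ry":0,"rz":0,"claw":0.51},{"x":0,"y":0,"z":0,"rx":0,"ry":0,"rz":0,"claw":0.49},{"x":0,"y":0,"z":0,"rx":0,"ry":0,"rz":0,"claw":0.47},{"x":0,"y":0,"z":0,"rx":0,"ry":0,"rz":0,"claw":0.45},{"x":0,"y":0,"z":0,"rx":0,"ry":0,"rz":0,"claw":0.43},{"x":0,"y":0,"z":0,"rx":0,"ry":0,"rz":0,"claw":0.41}]'
python3 -m pendant '[{"x":0,"y":0,"z":0,"rx":0,"ry":0,"rz":0,"claw":0.3},{"x":0,"y":0,"z":0,"rx":0,"ry":0,"rz":0,"claw":0.2},{"x":0,"y":0,"z":0,"rx":0,"ry":0,"rz":0,"claw":0},{"x":0,"y":0,"z":0,"rx":0,"ry":0,"rz":0,"claw":0},{"x":0,"y":0,"z":0,"rx":0,"ry":0,"rz":0,"claw":0},{"x":0,"y":0,"z":0,"rx":0,"ry":0,"rz":0,"claw":0},{"x":0,"y":0,"z":0,"rx":0,"ry":0,"rz":0,"claw":0},{"x":0,"y":0,"z":0,"rx":0,"ry":0,"rz":0,"claw":0}]'
```

```text
time_s: 17.25
tcp_pos: [0.4932, -0.0587, 0.0093]
ee_rot: [[0.995, 0.101, 0.0], [0.101, -0.995, -0.0], [0.0, 0.0, -1.0]]
wrist_force: [-0.3, -0.4, -0.5]
gripper_width: 0.441
gripper_force: 29.9
time_s: 18.25
tcp_pos: [0.4932, -0.0586, 0.0093]
ee_rot: [[0.995, 0.101, 0.0], [0.101, -0.995, -0.0], [0.0, 0.0, -1.0]]
wrist_force: [-0.4, -0.5, -1.2]
gripper_width: 0.444
gripper_force: 29.9
```

The width is 38.6 mm at 30 N, so the jaws are closed on the piece. Lifting.

```bash
python3 -m pendant '[{"x":0,"y":0,"z":0.03,"rx":0,"ry":0,"rz":0,"claw":0},{"x":0,"y":0,"z":0.07,"rx":0,"ry":0,"rz":0,"claw":0},{"x":0,"y":0,"z":0.12,"rx":0,"ry":0,"rz":0,"claw":0},{"x":0,"y":0,"z":0.17,"rx":0,"ry":0,"rz":0,"claw":0},{"x":0,"y":0,"z":0.22,"rx":0,"ry":0,"rz":0,"claw":0},{"x":0,"y":0,"z":0.27,"rx":0,"ry":0,"rz":0,"claw":0},{"x":0,"y":0,"z":0.32,"rx":0,"ry":0,"rz":0,"claw":0},{"x":0,"y":0,"z":0.35,"rx":0,"ry":0,"rz":0,"claw":0}]'
python3 -m pendant '[{"x":0,"y":0,"z":0.05,"rx":0,"ry":0,"rz":0,"claw":0},{"x":0,"y":0,"z":0.1,"rx":0,"ry":0,"rz":0,"claw":0},{"x":0,"y":0,"z":0.15,"rx":0,"ry":0,"rz":0,"claw":0},{"x":0,"y":0,"z":0.2,"rx":0,"ry":0,"rz":0,"claw":0},{"x":0,"y":0,"z":0.24,"rx":0,"ry":0,"rz":0,"claw":0},{"x":0,"y":0,"z":0.27,"rx":0,"ry":0,"rz":0,"claw":0},{"x":0,"y":0,"z":0.29,"rx":0,"ry":0,"rz":0,"claw":0},{"x":0,"y":0,"z":0.3,"rx":0,"ry":0,"rz":0,"claw":0}]'
python3 -m pendant '[{"x":0,"y":0,"z":0,"rx":0,"ry":0,"rz":0,"claw":0},{"x":0,"y":0,"z":0,"rx":0,"ry":0,"rz":0,"claw":0},{"x":0,"y":0,"z":0,"rx":0,"ry":0,"rz":0,"claw":0},{"x":0,"y":0,"z":0,"rx":0,"ry":0,"rz":0,"claw":0},{"x":0,"y":0,"z":0,"rx":0,"ry":0,"rz":0,"claw":0},{"x":0,"y":0,"z":0,"rx":0,"ry":0,"rz":0,"claw":0},{"x":0,"y":0,"z":0,"rx":0,"ry":0,"rz":0,"claw":0},{"x":0,"y":0,"z":0,"rx":0,"ry":0,"rz":0,"claw":0}]'
python3 - <<'E'
from h import *
q=capture("side");hsv=cv2.cvtColor(q["color"],cv2.COLOR_RGB2HSV)
print("expected",proj(q,[.585,-.052,.041+.1625]))
for l in("piece_blue","piece_green","piece_white"):
  for r in regions_of(q,l)[:3]:
    if r["conf"]>.3:
      c=cv2.findNonZero(r["region"].astype(np.uint8));print(l,r["conf"],r["centre"],cv2.boundingRect(c),cv2.minAreaRect(c)[1:])
E
```

```text
time_s: 19.25
tcp_pos: [0.4935, -0.0586, 0.0977]
ee_rot: [[0.995, 0.101, 0.001], [0.101, -0.995, 0.0], [0.001, -0.0, -1.0]]
wrist_force: [-0.5, 0.3, -1.2]
gripper_width: 0.444
gripper_force: 29.9
time_s: 20.25
tcp_pos: [0.4931, -0.0586, 0.1719]
ee_rot: [[0.995, 0.101, -0.0], [0.101, -0.995, 0.0], [-0.0, -0.0, -1.0]]
wrist_force: [-0.1, 0.2, -2.4]
gripper_width: 0.441
gripper_force: 29.9
time_s: 21.25
tcp_pos: [0.4932, -0.0586, 0.1718]
ee_rot: [[0.995, 0.101, 0.0], [0.101, -0.995, 0.0], [0.0, -0.0, -1.0]]
wrist_force: [0.0, 0.0, -1.8]
gripper_width: 0.45
gripper_force: 29.9
expected [313.41125316 138.94728002]
piece_blue 0.61 [310.7, 134.7] (304, 126, 15, 28) ((27.0, 14.0), 90.0)
piece_green 0.62 [284.2, 246.1] (276, 232, 15, 28) ((27.0, 14.0), 90.0)
piece_white 0.72 [255.4, 284.6] (245, 269, 19, 30) ((29.60518455505371, 17.292325973510742), 84.80557250976562)
piece_white 0.65 [189.2, 340.0] (182, 328, 15, 23) ((22.0, 14.0), 90.0)
piece_white 0.58 [315.2, 320.6] (310, 312, 14, 23) ((22.0, 13.0), 90.0)
```

The blue piece is lifted about 16 cm and upright, and the white and green pieces haven't moved.

```bash
python3 -c "
from station import *
print(finish_job())"
```

```text
the job is handed in; nothing more can be done
None
```

I handed the job in with the tongs gripped and the blue piece upright in their jaws, about 16 cm above the board; the last camera check showed white and green where they started, and no verdict came back.

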